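Press a watch's push-fit back home in a locking clamp

TASK

Set the watch, back up, into the round nest of the locking clamp, push the clamp's blue handle down until it goes over centre and stays locked by itself with the pad pressing the back fully home, then press down the red release lever so that the clamp springs open and frees the watch, and leave the watch in the nest. Press the handle and the lever by feel and never lean on the clamp with more than 40 N, and do not disturb the tweezers, the parts box or the blue holder.

Things in the scene. Friction and masses are not known exactly. Their poses are not given: they have to be found in the camera images.
- watch: Round steel watch case, 40 mm across, face down, about 0.1 kg; any yaw will do. Origin: centre of the underside, z up. Steel wall 14.5 mm high, lower edge chamfered 1.8 mm; grip its upper 8 mm so that the rest can enter the nest. The brass back on top (33 mm across) at first stands proud, its top 17.5 mm above the origin (15 mm when home).
- watch_back (a joint): How far the brass back is pressed into the watch: 0 to 0.0004 m = proud as at the start, 0.0025 m = fully home. It slides stiffly (about 6 N) and stays where it is.
- clamp: Bench-fixed locking clamp, all in its plane x = 0. Origin on the bench below the jaw's hinge, z up, x along the hinge. Blue nest block (84 x 84 x 18 mm) centred at y = -95 mm; handle and red lever on the +y side; base strip 50 wide, 10 mm high, up to y = 154 mm; hinge cheeks 68 mm high. Yaw up to 0.4 rad either way.
- nest_floor (a point): Centre of the floor of the round recess in the nest block: 43 mm in diameter, 6.5 mm deep, 2 mm chamfer, axis vertical; floor 11.5 mm and block top 18 mm above the bench.
- handle_hinge (a point): Axis of the handle (along clamp x), at clamp y = 38.5 mm, 56 mm above the bench. The handle takes 3 to 6 N at handle_press, then 8 to 12 N as the pad meets the watch, eases past dead centre, 4 mm further meets its stop (springy, 8 N per mm) and stays locked. Its adjusting screw differs at every start: dead centre comes up to 9 mm above or below level, so feel for it.
- handle_press (a point): Where to push: point on top of the blue handle grip, 80 mm from handle_hinge and 11 mm above the handle's centre line. The handle (24 mm wide, ends 98 mm from the hinge) starts raised 0.85 to 1.15 rad above level and swings down and outwards (to clamp +y) about it, nearly to level.
- pad: Black rubber pad, 24 mm across, on a sprung spindle at the end of the 95 mm jaw arm. Origin: centre of its pressing face, z away from the face along the spindle. Open, it stands above the hinge, 160 mm above the bench, clear of the nest; as the handle goes down it swings over onto the watch; on release it springs up again by itself.
- lever_pad (a point): Centre of the top of the red release paddle (30 x 34 mm), at clamp x = 0, y = 202.5 mm, 45 mm above the bench at rest, beyond the end of the handle.
- release_lever (a joint): Angle of the red lever: 0 at rest, growing as the paddle is pressed down, limit 0.40 rad (about 30 mm of paddle travel). Sprung, returns by itself. Its toe meets the locked handle at 0.03 to 0.25 rad and throws it open 0.05 to 0.15 rad later, at under 15 N on the paddle.
- tweezers: Steel tweezers lying flat, 125 x 12 x 6 mm, a bystander; origin at the centre of the underside.
- parts_box: White open box of small parts, 75 x 105 x 22 mm high, a bystander; origin at the centre of the underside.
- holder: Light blue round movement holder, 90 mm across, 8 mm high with a 36 mm wide post to 43 mm, a bystander; origin at the centre of the underside.
Mind the look-alikes: they are no part of the job. Several things look just like the watch: the one meant starts farthest from the robot's base.

How it is judged (in metres and radians):
On the way, in this order (a step that is already met when the one before it is completed fails the run):
1. the watch sits in the nest, let go, its back still proud, the clamp still open (horizontal distance between watch and nest_floor below 0.004 m and z of watch in the frame of nest_floor between -0.0025 and 0.0025 m and angle between watch's own z axis and vertical below 0.06 rad and value of joint watch_back below 0.0012 m and contact force between the fingers and watch below 0.3 N and z of pad in the frame of nest_floor above 0.04 m), for 0.2 s.
2. the clamp is locked by itself: the robot is off it, the pad presses the watch with more than 4 N, the back is home (contact force between each of the arm, the fingers and clamp below 0.5 N and contact force between pad and watch above 4 N and value of joint watch_back above 0.0018 m), for 0.3 s.
3. the clamp springs open by the release lever: the lever is down, the pad is off the watch by 5 mm or more (value of joint release_lever above 0.06 rad and contact force between pad and watch below 0.3 N and z of pad in the frame of nest_floor above 0.02 m).
At the end, for the whole second after the job is handed in: The watch rests in the nest (within 4 mm of its centre, within 2.5 mm of the floor height, tilted less than 0.06 rad), its back pressed in by at least 1.8 of 2.5 mm, the pad at least 15 mm clear above it, the lever back up (horizontal distance between watch and nest_floor below 0.004 m and z of watch in the frame of nest_floor between -0.0025 and 0.0025 m and angle between watch's own z axis and vertical below 0.06 rad and value of joint watch_back above 0.0018 m and z of pad in the frame of nest_floor above 0.03 m and value of joint release_lever below 0.05 rad and contact force between pad and watch below 0.2 N and linear speed of watch below 0.02 m/s); the robot touches nothing.
It fails at once if the robot pushes on the clamp with more than 40 N (contact force between any of the arm, the fingers and clamp above 40 N).
It fails at once if a bystander is moved by more than 15 mm (distance of any of tweezers, parts_box, holder from where it was at the start of the episode above 0.015 m).
It also fails if it takes over 54 s, if anything falls off the work surface, if the arm or the gripper's body presses on something with over 40 N, if the wrist force passes 120 N, or if a joint passes its speed limit or range.

ROBOT

A 7-joint arm with a two-finger parallel gripper is mounted at the origin on the work surface. World frame = base frame: x ahead of the robot, y to its left, z up, the work surface at z = 0. Lengths are in m, angles in degrees, forces in N, time in s.
With the tool pointing down it reaches from about 0.35 to 0.9 m from the base axis. Payload 19.9 kg.
Tool frame: the origin (TCP) lies between the finger pads; the fingertips stand 14 mm ahead of it and the grasp point (between the pads) lies 5 mm behind it; z points along the fingers, y is the line along which they close (so a half turn about z gives the same grasp; the last joint's range is limited). The gripper opens to 85 mm and grips with 20 to 120 N. Pads are 22 mm wide; open, the fingers measure 114 mm over their backs; the gripper's body (76 mm by 85 mm) begins 54 mm behind the grasp point. The pads swing forward as they close: fully open they stand 13 mm farther back than shut.
Start: joints at [64.257, 23.915, -0.59, 92.452, 0.269, 63.638, -3.037], TCP at [0.248, -0.574, 0.224] pointing down, gripper open.
Joint ranges: [-161.28, 161.28], [-22.2, 115.67], [-73.04, 71.86], [3.21, 147.25], [-68.34, 248.33], [10.77, 114.83], [-161.83, 161.83]. Speed limits (degrees/s): [108.29, 108.29, 136.94, 136.94, 172.46, 172.46, 172.46].

INTERFACE

Orientations are given as [roll, pitch, yaw] about the fixed x, y, z axes, in that order (R = Rz(yaw) Ry(pitch) Rx(roll)).
In Python, from bench import arm, jaws, imaging, models, get_t, get_qpos, get_joint_velocities, get_joint_efforts, get_eef_pos, get_tool_rot, get_force, get_wrist_torque, get_width, get_grip_force gives the robot as it stands. Calls block until the motion is done:
- arm.goto(position, orientation): joint-space move of the TCP to a pose.
- arm.movel(position, frame=None, feed=0.15, f_stop=None): straight line of the TCP; frame=None keeps the orientation; feed is the mean speed in m/s. With f_stop (N) it stops when the force on the tool has changed by that much, and returns True; else False.
- arm.move_j(angles): joint-space move.
- jaws.open_gripper() and jaws.gripper_close(strength=None): open the fingers fully, or close them until they stop; strength is the grip in N (None keeps the last).
- arm.sleep(seconds).
- arm.inverse_kinematics(position, orientation): joint angles nearest the present ones, or None.
- imaging.get_image(name): name is "side" or "top"; returns a dict with "pixels" (384x512x3 uint8, red, green, blue), "range_z" (384x512 float32, m along the optical axis (not along the pixel's ray), 0 where there is no reading), "K" (3x3 intrinsics, pixels), "camera_from_world" (4x4, takes a point from world to camera coordinates). Camera axes: x right, y up, looking along -z (the intrinsics and any distortion apply to the point x, -y, -z); pixel columns grow to the right and rows downward; lengths in m; the calibration is good to about 2 mm. A picture is of the moment at which its call begins.
A pose or a line that the arm cannot do raises arm.PlanningError and nothing moves.
- arm.finish_job(): hands the job in; it is judged then, once.
Trained networks look in the newest picture that a camera, given by its name, has taken for a name from the list of things; names that differ only in an ending like _2 or _b are one class to them, and where a whole thing is asked for, a point or a joint stands for the part that bears it (a point fixed in the world has none). Each returns a list of dicts, best first, with "conf" (0 to 1); they miss things now and then, are a little off and sometimes report something else, mostly with a low value. They report only what shows in the picture. A call takes as long as a camera call. They do not tell look-alikes from the thing itself.
- models.masks_of(camera, target): "mask" (384x512 bool, what is visible of it) and "rect" ([left, top, right, bottom] in pixels, round what is visible of it).
Readings, each from a call of its own:
- get_t(): time.
- get_qpos(): joint angles.
- get_joint_velocities(): joint speeds.
- get_joint_efforts(): joint torques, N m.
- get_eef_pos(): TCP position.
- get_tool_rot(): TCP orientation.
- get_force(): force on the tool from outside, world axes, zero at the start.
- get_wrist_torque(): the same for the moment, N m.
- get_width(): finger opening in m.
- get_grip_force(): force on a finger pad.
Only numpy, scipy, OpenCV 4.12 (cv2) and the standard library are available. Lean on these libraries where they do the work, as an engineer would, in place of code of your own. Each camera call takes 0.05 s, during which the arm holds its last target. There are 200 camera calls.

## Working session

There is one attempt and no reset: what is moved stays moved. The work goes in short steps, each a Python script; the robot and the scene stay as the last script left them, time stands still between calls to the robot, and variables do not carry over. Pictures are saved under pics/ and viewed, at most 10 in all, crops included, and the job is handed in when it is done.

```bash
mkdir -p pics; ls
cat > h.py <<'E'
import numpy as np, cv2
from bench import *
def cam(n):
    d=imaging.get_image(n); return d
def cloud(d):
    K=d["K"]; z=d["range_z"]; v,u=np.mgrid[0:z.shape[0],0:z.shape[1]]
    x=(u-K[0,2])/K[0,0]*z; y=(v-K[1,2])/K[1,1]*z
    P=np.stack([x,-y,-z,np.ones_like(z)],-1)
    return (P@np.linalg.inv(d["camera_from_world"]).T)[...,:3]
E
python3 - <<'E'
from h import *
for n in("top","side"):
    d=cam(n); print(n,[k for k in d],d["K"].tolist(),np.linalg.inv(d["camera_from_world"])[:3,3])
    cv2.imwrite(f"pics/{n}0.png",d["pixels"][...,::-1])
    np.savez(f"{n}0.npz",**{k:d[k] for k in("pixels","range_z","K","camera_from_world")})
    C=cloud(d)
    for t in("watch","clamp","handle_press","lever_pad","tweezers","parts_box","holder","pad"):
        for m in models.masks_of(n,t):
            M=m["mask"]&(d["range_z"]>0)
            print(n,t,round(m["conf"],2),np.round(m["rect"]).tolist(),np.round(np.median(C[M],0),3) if M.any() else None, np.round(np.percentile(C[M][:,2],98),3) if M.any() else None)
print(get_t())
E
```

```text
pics
top ['pixels', 'range_z', 'K', 'camera_from_world'] [[397.2554389242957, 0.0, 251.54152270314728], [0.0, 397.2554389242957, 190.7959374084787], [0.0, 0.0, 1.0]] [0.44850306 0.00633005 1.05390152]
top watch 0.75 [371.0, 241.0, 391.0, 254.0] [ 0.35  -0.355  0.016] 0.021
top watch 0.7 [347.0, 252.0, 359.0, 266.0] [ 0.32  -0.287  0.016] 0.02
top watch 0.56 [358.0, 190.0, 374.0, 203.0] [ 0.481 -0.316  0.016] 0.021
top watch 0.49 [325.0, 215.0, 343.0, 231.0] [ 0.412 -0.24   0.016] 0.02
top watch 0.16 [165.0, 142.0, 302.0, 198.0] [ 0.545 -0.01   0.018] 0.155
top clamp 0.78 [166.0, 141.0, 302.0, 197.0] [ 0.546 -0.01   0.017] 0.155
top handle_press 0.77 [208.0, 154.0, 228.0, 168.0] [0.56  0.062 0.131] 0.153
top lever_pad 0.78 [165.0, 144.0, 212.0, 163.0] [0.584 0.171 0.039] 0.047
top tweezers 0.51 [111.0, 178.0, 116.0, 223.0] [0.461 0.346 0.005] 0.009
top parts_box 0.98 [343.0, 104.0, 382.0, 142.0] [ 0.676 -0.314  0.009] 0.024
top holder 0.85 [94.0, 111.0, 130.0, 144.0] [0.649 0.347 0.009] 0.045
top holder 0.15 [204.0, 154.0, 226.0, 167.0] [0.56  0.062 0.132] 0.153
side ['pixels', 'range
[... 366 characters left out ...]
0.0] [ 0.475 -0.309  0.014] 0.019
side clamp 0.96 [164.0, 169.0, 306.0, 254.0] [0.541 0.023 0.019] 0.151
side clamp 0.3 [161.0, 224.0, 223.0, 249.0] [0.577 0.142 0.026] 0.046
side handle_press 0.61 [212.0, 186.0, 237.0, 211.0] [0.55  0.065 0.119] 0.15
side handle_press 0.53 [164.0, 169.0, 303.0, 255.0] [0.542 0.023 0.019] 0.152
side lever_pad 0.74 [163.0, 226.0, 222.0, 251.0] [0.577 0.15  0.027] 0.046
side tweezers 0.55 [124.0, 311.0, 169.0, 350.0] [0.461 0.346 0.004] 0.007
side parts_box 0.95 [269.0, 147.0, 308.0, 171.0] [ 0.671 -0.311  0.012] 0.022
side holder 0.76 [71.0, 260.0, 115.0, 298.0] [0.638 0.358 0.009] 0.043
side pad 0.47 [163.0, 227.0, 219.0, 249.0] [0.577 0.155 0.027] 0.046
0.9
```

Run:
```python
from h import *
im=cv2.imread("pics/top0.png")
cv2.imwrite("pics/top0_big.png",cv2.resize(im,(800,600),interpolation=cv2.INTER_CUBIC))
c=im[165:285,300:420]; cv2.imwrite("pics/w_crop.png",cv2.resize(c,(600,600),interpolation=cv2.INTER_CUBIC))
```

```text
(no output)
```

View pics/top0_big.png

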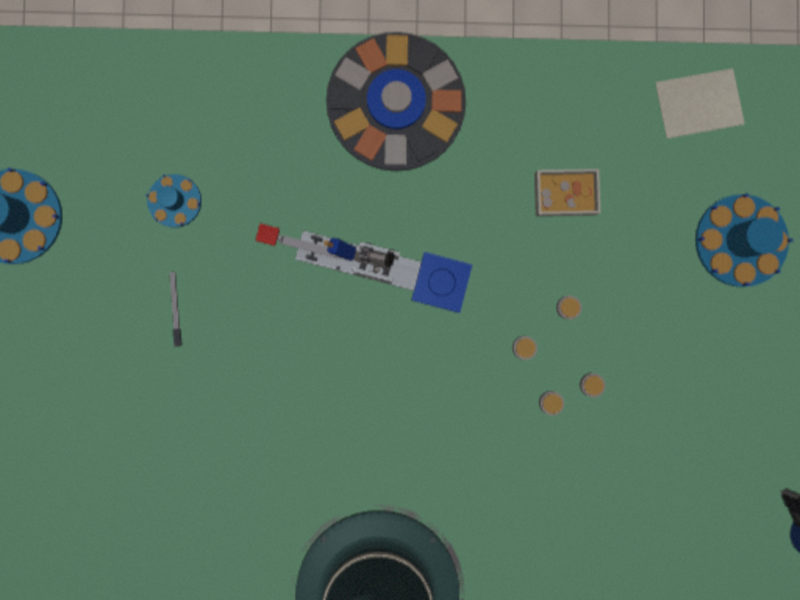

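View pics/w_crop.png

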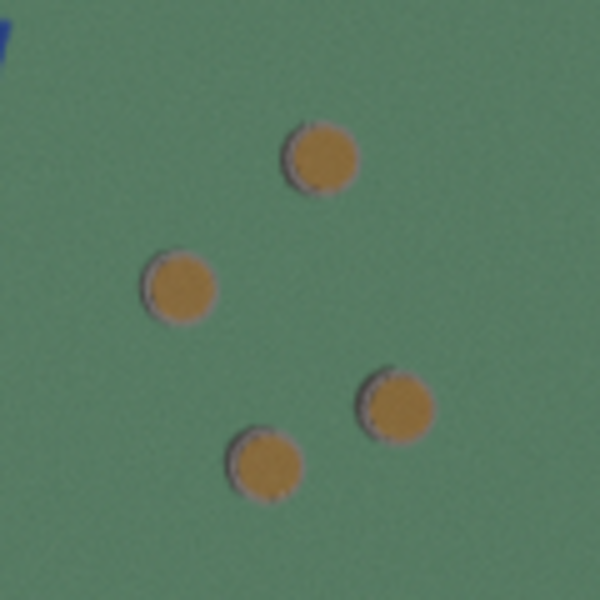

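The four watch look-alikes are at top-image pixels (364,196), (336,222), (379,246) and (353,258). The one at (364,196) is about 0.576 m from the base, against 0.50 m or less for the others, and it sits at the right height. It is the farthest, so it is the watch meant. The crop confirms there are four identical brass-backed cases. Next I measure the positions accurately.

```bash
cat >> h.py <<'E'
def ray(d,u,v,z):
    K=d["K"];T=np.linalg.inv(d["camera_from_world"])
    r=T[:3,:3]@np.array([(u-K[0,2])/K[0,0],-(v-K[1,2])/K[1,1],-1]); o=T[:3,3]
    return o+r*(z-o[2])/r[2]
def proj(d,p):
    c=d["camera_from_world"]@np.append(p,1); return d["K"][:2,:2]@(np.array([c[0],-c[1]])/-c[2])+d["K"][:2,2]
E
python3 - <<'E'
from h import *
for n in("top","side"):
    d=dict(np.load(n+"0.npz")); hsv=cv2.cvtColor(d["pixels"],cv2.COLOR_RGB2HSV); C=cloud(d)
    H,S,V=[hsv[...,i].astype(int) for i in range(3)]
    def blobs(m,name,z,amin=30):
        k,l,s,c=cv2.connectedComponentsWithStats(m.astype(np.uint8))
        for i in range(1,k):
            if s[i,4]>=amin:
                p=ray(d,*c[i],z); 
                if p[0]>.25 and p[0]<.75 and abs(p[1])<.4: print(n,name,c[i].round(1),s[i,4],p.round(4),"depth med",np.median(C[l==i],0).round(4))
    blobs((H>10)&(H<25)&(S>110),"brass",.0175)
    blobs(((H<8)|(H>172))&(S>140),"red",.045)
    b=(H>108)&(H<130)&(S>140); blobs(b,"blue",.018,60)
    # nest block: top surface hull
    k,l,s,c=cv2.connectedComponentsWithStats(b.astype(np.uint8))
    for i in range(1,k):
        if np.linalg.norm(ray(d,*c[i],.018)[:2]-[.515,-.105])<.05 and s[i,4]>200:
            q=cv2.minAreaRect(np.array([ray(d,u,v,.018)[:2]*1000 for v,u in np.argwhere(l==i)],np.float32)); print(n,"block rect mm",q)
cc=[]
for n,(r,c0,f) in {"top":((225,120,317,217),0,0),"side":((150,150,320,270),0,0)}.items():
    d=dict(np.load(n+"0.npz"))
    im=d["pixels"][...,::-1]
    a=im[130:210,155:315] if n=="top" else im[160:260,155:315]
    cc.append(cv2.resize(a,None,fx=4,fy=3.3 if n=="side" else 3.3,interpolation=cv2.INTER_CUBIC))
cv2.imwrite("pics/clamp.png",np.vstack(cc))
print(np.vstack(cc).shape)
E
```

```text
top brass [364.1 122.3] 596 [ 0.6762 -0.3161  0.0175] depth med [ 0.6789 -0.3204  0.006 ]
top brass [364.5 196.2] 104 [ 0.4802 -0.3171  0.0175] depth med [ 0.4808 -0.3171  0.0168]
top brass [335.9 222.3] 101 [ 0.4111 -0.2419  0.0175] depth med [ 0.4117 -0.2421  0.0172]
top brass [379.7 246.2] 108 [ 0.3499 -0.3573  0.0175] depth med [ 0.3503 -0.3571  0.0172]
top brass [353.3 257.9] 104 [ 0.3188 -0.2879  0.0175] depth med [ 0.3185 -0.2878  0.0167]
top red [170.7 149.8] 135 [0.5912 0.1875 0.045 ] depth med [0.5909 0.1873 0.0441]
top blue [218.5 159.1] 132 [0.5724 0.0675 0.018 ] depth med [0.5582 0.0616 0.1324]
top blue [282.4 180.4] 965 [ 0.519  -0.1004  0.018 ] depth med [ 0.5195 -0.1002  0.0167]
top block rect mm ((519.0089111328125, -100.29479217529297), (81.87606811523438, 81.43069458007812), 75.87889099121094)
side brass [286.6 155.6] 141 [ 0.675  -0.3135  0.0175] depth med [ 0.6817 -0.3266  0.0078]
side brass [340.8 180.4] 54 [ 0.4786 -0.3167  0.0175] depth med [ 0.4789 -0.3175  0.0167]
side brass [389.4 193.4] 56 [ 0.3485 -0.3569  0.0175] depth med [ 0.3487 -0.3584  0.0167]
side 
[... 201 characters left out ...]
2 [0.6372 0.3225 0.0175] depth med [0.6455 0.3191 0.0092]
side brass [105.2 282.6] 35 [0.6122 0.3439 0.0175] depth med [0.6205 0.3414 0.0089]
side brass [ 77.3 285.2] 38 [0.6465 0.3869 0.0175] depth med [0.6551 0.3846 0.0086]
side brass [ 90.4 289.4] 37 [0.6172 0.3741 0.0175] depth med [0.6256 0.3714 0.0096]
side red [171.6 241.7] 126 [0.588 0.189 0.045] depth med [0.5888 0.188  0.044 ]
side blue [222.3 195.8] 108 [ 0.6618 -0.0319  0.018 ] depth med [0.5488 0.0688 0.1288]
side blue [280.4 209.4] 699 [ 0.5135 -0.0951  0.018 ] depth med [ 0.5161 -0.0996  0.0166]
side block rect mm ((513.5886840820312, -94.92701721191406), (88.69881439208984, 91.57461547851562), 75.65333557128906)
(594, 640, 3)
```

View pics/clamp.png

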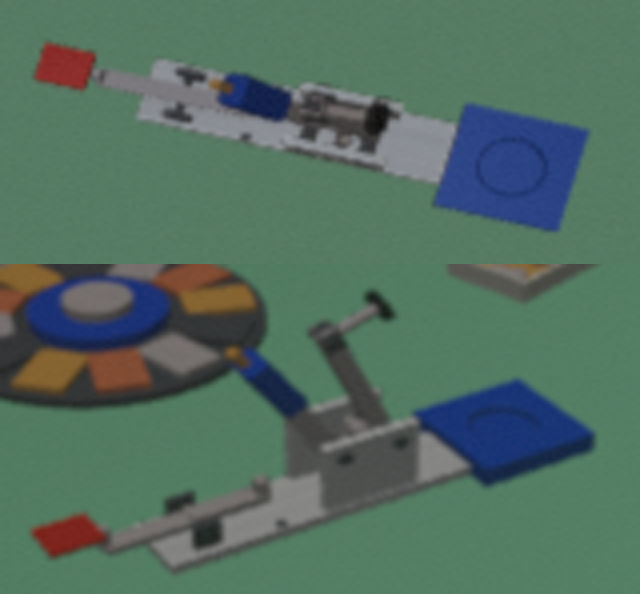

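The picture shows the red paddle at top pixel (171,150), the raised blue handle at (218,159), and the nest recess at (283,181). Nest to paddle measures 296.7 mm against the nominal 297.5 mm, and both methods give a clamp yaw of −14.1°. Now the pick.

```bash
cat >> h.py <<'E'
W=np.array([.4795,-.3169]); N=np.array([.5180,-.1000])
Y0=np.deg2rad(-14.1); CX=np.array([np.cos(Y0),np.sin(Y0)]); CY=np.array([-np.sin(Y0),np.cos(Y0)])
O=N+.095*CY
def cl(x,y,z): return np.append(O+CX*x+CY*y,z)   # clamp -> world
E
python3 - <<'E'
from h import *
d=dict(np.load("top0.npz")); C=cloud(d)
m=(C[...,2]>.09)&(C[...,0]>.4)&(C[...,0]<.7)&(abs(C[...,1])<.2); P=C[m]
q=np.c_[(P[:,:2]-O)@CX,(P[:,:2]-O)@CY,P[:,2]]; q=q[q[:,1].argsort()]
print("tall pts clamp frame (x,y,z):",q[::12].round(3).tolist())
print(np.round(get_tool_rot(),1),get_eef_pos(),get_width())
best=[]
for yaw in(75.9,-104.1):
    for p in([*W,.15],[*N,.15],[*cl(0,72,0)[:2]*0+cl(0,.072,0)[:2],.17],[*cl(0,.2025,0)[:2],.1]):
        s=arm.inverse_kinematics(list(p),[180,0,yaw]); print(yaw,None if s is None else np.round(s,0))
E
```

```text
tall pts clamp frame (x,y,z): [[-0.093, -0.009, 1.054], [-0.093, -0.009, 1.054], [-0.093, -0.009, 1.054], [-0.093, -0.009, 1.054], [-0.093, -0.009, 1.054], [-0.093, -0.009, 1.054], [-0.093, -0.009, 1.054], [-0.093, -0.009, 1.054], [-0.093, -0.009, 1.054], [-0.093, -0.009, 1.054], [-0.093, -0.009, 1.054], [-0.093, -0.009, 1.054], [-0.093, -0.009, 1.054], [-0.093, -0.009, 1.054], [-0.093, -0.009, 1.054], [-0.093, -0.009, 1.054], [-0.093, -0.009, 1.054], [-0.093, -0.009, 1.054], [-0.093, -0.009, 1.054], [-0.093, -0.009, 1.054], [-0.093, -0.009, 1.054], [-0.093, -0.009, 1.054], [-0.093, -0.009, 1.054], [-0.093, -0.009, 1.054], [-0.093, -0.009, 1.054], [-0.093, -0.009, 1.054], [-0.093, -0.009, 1.054], [-0.093, -0.009, 1.054], [-0.093, -0.009, 1.054], [-0.093, -0.009, 1.054], [-0.093, -0.009, 1.054], [-0.093, -0.009, 1.054], [-0.093, -0.009, 1.054], [-0.093, -0.009, 1.054], [-0.093, -0.009, 1.054], [-0.093, -0.009, 1.054], [-0.093, -0.009, 1.054], [-0.093, -0.009, 1.054], [-0.093, -0.009, 1.054], [-0.093, -0.009, 1.054], [-0.093, -0.009, 1.054], [-0.093, -0.009, 1.054], [-0.093, -0.009, 1.
[... 1062 characters left out ...]
066, 0.122], [0.006, 0.069, 0.131], [-0.002, 0.071, 0.136], [-0.003, 0.073, 0.135], [-0.002, 0.076, 0.141], [0.007, 0.078, 0.144], [-0.001, 0.08, 0.145], [0.008, 0.083, 0.144], [0.008, 0.086, 0.139], [0.009, 0.088, 0.143], [0.005, 0.091, 0.153], [0.003, 0.097, 0.152]]
[-180.     0.    23.4] [ 0.24785221 -0.57374204  0.22417226] 0.08528916321261168
75.9 [ 44.  24. -17. 103.   9.  54.   9.]
75.9 [ 32.  21. -29. 110.  13.  52. -18.]
75.9 [ 20.  25. -37. 104.  18.  57. -38.]
75.9 [ 12.  39. -46.  98.  33.  57. -60.]
-104.1 [  18.   24.   15.  104.   -8.   53. -157.]
-104.1 [ 56.  32. -62. 109.  33.  59. 145.]
-104.1 [ 37.  35. -62. 103.  34.  64. 128.]
-104.1 [ 21.  48. -62.  97.  46.  65. 111.]
```

Run:
```python
from h import *
R=[180,0,75.9]
arm.goto([*W,.10],R); print(get_t(),get_eef_pos().round(4))
print("touch",arm.movel([*W,.012],feed=.08,f_stop=5),get_eef_pos().round(4),get_force().round(1),get_t())
arm.movel([*W,.0215],feed=.05)
jaws.gripper_close(40); print(get_width(),get_grip_force(),get_eef_pos().round(4),get_force().round(1),get_t())
arm.movel([*W,.09],feed=.15); print(get_width(),get_grip_force(),get_force().round(1),get_t())
d=cam("side"); im=d["pixels"]
u,v=proj(d,[*W,.08]); u,v=int(u),int(v); print(u,v)
c=im[max(0,v-50):v+50,max(0,u-60):u+60,::-1]; cv2.imwrite("pics/grip.png",cv2.resize(c,None,fx=5,fy=5,interpolation=cv2.INTER_CUBIC))
```

```text
2.275 [ 0.4789 -0.3187  0.1004]
touch False [ 0.4798 -0.3171  0.0125] [-0.4  1.3  0.6] 3.525
-0.00019485990368367178 0.0 [ 0.4795 -0.3169  0.0215] [ 0.1 -0.6  0.5] 4.6333
5.14811091415692e-05 0.0 [-0.9 -0.9 -0.3] 5.2417
343 161
```

View pics/grip.png

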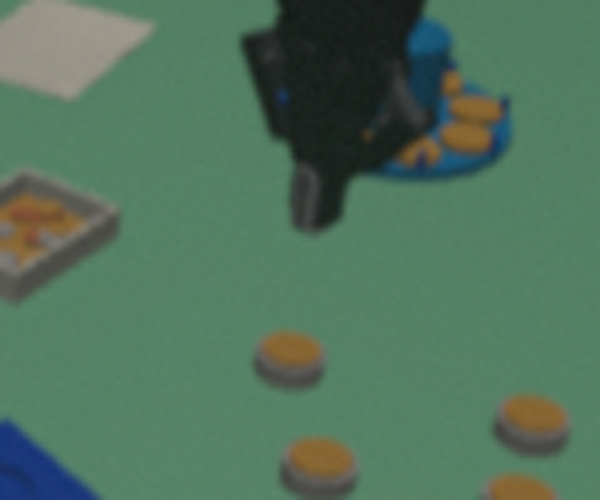

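The gripper closed on nothing. It is shut above the watch, at crop (315,232), and the watch is still on the bench at (290,357). I'll check the fingertip height and the watch.

Run:
```python
from h import *
arm.movel([W[0],W[1]-.12,.09],feed=.2)
e=get_eef_pos(); print(e.round(4),get_t())
for n in("side","top"):
    d=cam(n); C=cloud(d); hsv=cv2.cvtColor(d["pixels"],cv2.COLOR_RGB2HSV); H,S=hsv[...,0].astype(int),hsv[...,1]
    k,l,s,c=cv2.connectedComponentsWithStats(((H>10)&(H<25)&(S>110)).astype(np.uint8))
    for i in range(1,k):
        p=ray(d,*c[i],.0175)
        if s[i,4]>30 and np.linalg.norm(p[:2]-[.4,-.3])<.15: print(n,c[i].round(1),s[i,4],p.round(4),np.mean(C[l==i],0).round(4))
    g=(d["range_z"]>0)&(np.linalg.norm(C[...,:2]-e[:2],axis=-1)<.04)&(C[...,2]>.04)&(C[...,2]<.2)
    print(n,"tool pts",g.sum(),np.percentile(C[g][:,2],[0,2,5,10]).round(4) if g.any() else None)
    vv,uu=np.where(g); 
    if n=="side":
        j=vv.argmax(); print("lowest px",uu[j],vv[j],C[vv[j],uu[j]].round(4),[proj(d,[e[0],e[1],z]).round(1).tolist() for z in(.07,.076,.083,.09)])
        u,v=uu[j],vv[j]; cv2.imwrite("pics/tip.png",cv2.resize(d["pixels"][max(0,v-70):v+30,max(0,u-60):u+60,::-1],None,fx=5,fy=5,interpolation=cv2.INTER_CUBIC))
```

```text
[ 0.4797 -0.4355  0.0895] 6.0417
side [340.8 180.4] 54 [ 0.4786 -0.3167  0.0175] [ 0.4701 -0.3016  0.0288]
side [389.4 193.4] 56 [ 0.3485 -0.3569  0.0175] [ 0.3424 -0.3411  0.0289]
side [346.6 202. ] 66 [ 0.4102 -0.2421  0.0175] [ 0.4108 -0.2433  0.0166]
side [386.8 209.5] 71 [ 0.3178 -0.2877  0.0175] [ 0.3182 -0.2886  0.0169]
side tool pts 544 [0.0962 0.103  0.1087 0.116 ]
lowest px 367 142 [ 0.4764 -0.4265  0.0983] [[366.0, 149.1], [366.3, 147.3], [366.7, 145.2], [367.2, 143.1]]
top [364.5 196.2] 104 [ 0.4802 -0.3171  0.0175] [ 0.4802 -0.3172  0.0172]
top [335.9 222.3] 101 [ 0.4111 -0.2418  0.0175] [ 0.4111 -0.242   0.0165]
top [379.6 246.2] 106 [ 0.35   -0.357   0.0175] [ 0.3499 -0.3572  0.0169]
top [353.3 257.9] 105 [ 0.3189 -0.2878  0.0175] [ 0.3188 -0.2879  0.017 ]
top tool pts 360 [0.0959 0.1053 0.1108 0.1186]
```

View pics/tip.png

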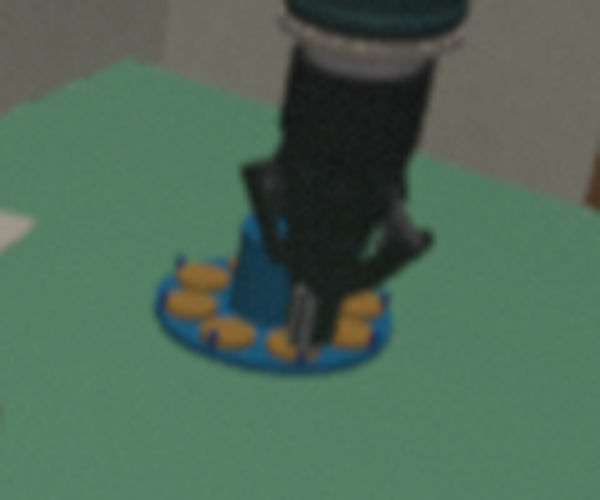

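The watch is unmoved and its back is still proud. The picture puts the shut tips near crop (310,345), around TCP level, which is higher than the stated 14 mm ahead. I'll settle it by touching the bench.

Run:
```python
from h import *
p=[W[0],W[1]-.12]
arm.movel([*p,.03],feed=.15)
print(get_force().round(2))
print("touch",arm.movel([*p,-.015],feed=.025,f_stop=4),get_eef_pos().round(4),get_force().round(1),get_t())
arm.movel([*p,.03],feed=.1); print(get_force().round(2),get_width())
```

```text
[ 0.32 -0.16 -0.12]
touch True [ 0.4795 -0.4369 -0.007 ] [-1.7  1.9  9.2] 8.025
[-0.04  0.13  0.24] -6.155940068900338e-05
```

The shut tips really stand 6.5 mm behind the reported TCP, and both touch and camera agree on this. I'll apply that offset and retry the grasp.

```bash
cat >> h.py <<'E'
TIP=.0067  # shut fingertips stand this far ABOVE the reported TCP (touched)
E
python3 - <<'E'
from h import *
arm.movel([W[0],W[1]-.12,.06],feed=.2)
jaws.open_gripper()
arm.movel([*W,.06],feed=.25); arm.movel([*W,-.0005],feed=.1,f_stop=8)
print(get_eef_pos().round(4),get_force().round(1))
jaws.gripper_close(40); print(get_width(),get_grip_force(),get_eef_pos().round(4),get_force().round(1),get_t())
arm.movel([*W,.07],feed=.15); print(get_width(),get_grip_force(),get_force().round(1),get_t())
d=cam("side"); im=d["pixels"]
u,v=proj(d,[*W,.075]).astype(int)
c=im[max(0,v-50):v+50,max(0,u-60):u+60,::-1]; cv2.imwrite("pics/grip2.png",cv2.resize(c,None,fx=5,fy=5,interpolation=cv2.INTER_CUBIC))
E
```

```text
[ 4.797e-01 -3.171e-01 -2.000e-04] [0.7 0.1 0.8]
0.037182049043340076 38.74659150838852 [ 4.797e-01 -3.171e-01  2.000e-04] [-3.   2.3 12. ] 11.55
0.037135496410369034 40.23174583911896 [ 0.6 -0.5 -1.2] 12.1667
```

View pics/grip2.png

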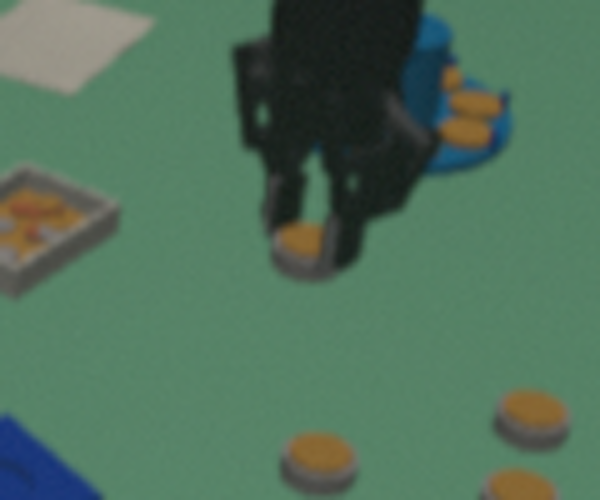

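The watch is now held between the fingers, at crop (300,250) in the side view, level and with its back showing. I'll carry it to the nest and lower it by feel.

Run:
```python
from h import *
arm.movel([*N,.07],feed=.22)
d=cam("side"); C=cloud(d); hsv=cv2.cvtColor(d["pixels"],cv2.COLOR_RGB2HSV); H,S=hsv[...,0].astype(int),hsv[...,1]
m=(H>10)&(H<25)&(S>110)&(np.linalg.norm(C[...,:2]-N,axis=-1)<.04)&(C[...,2]>.05)
print("brass",m.sum(),np.median(C[m],0).round(4) if m.any() else None)
arm.movel([*N,.026],feed=.12); f0=get_force(); print(f0.round(1))
print("hit",arm.movel([*N,.0115],feed=.02,f_stop=8),get_eef_pos().round(4),get_force().round(1),get_t())
```

```text
brass 48 [ 0.5227 -0.0994  0.086 ]
[-0.5 -0.  -1. ]
hit True [ 0.5182 -0.1001  0.0118] [-2.4  0.4  8.2] 14.6417
```

Run:
```python
from h import *
jaws.open_gripper(); print(get_width())
e=get_eef_pos(); arm.movel([e[0],e[1],.10],feed=.2)
p=cl(0,-.20,.12); arm.movel(p,feed=.25)
print(get_t())
for n in("top","side"):
    d=cam(n); C=cloud(d); hsv=cv2.cvtColor(d["pixels"],cv2.COLOR_RGB2HSV); H,S=hsv[...,0].astype(int),hsv[...,1]
    k,l,s,c=cv2.connectedComponentsWithStats(((H>10)&(H<25)&(S>110)).astype(np.uint8))
    for i in range(1,k):
        q=ray(d,*c[i],.029)
        if s[i,4]>20 and np.linalg.norm(q[:2]-N)<.06:
            P=C[l==i]; print(n,c[i].round(1),s[i,4],q.round(4),np.median(P,0).round(4),"tilt plane",np.linalg.lstsq(np.c_[P[:,:2]-P[:,:2].mean(0),np.ones(len(P))],P[:,2],rcond=None)[0].round(3))
    u,v=proj(d,[*N,.03]).astype(int); cv2.imwrite(f"pics/seat_{n}.png",cv2.resize(d["pixels"][v-40:v+40,u-50:u+50,::-1],None,fx=5,fy=5,interpolation=cv2.INTER_CUBIC))
cv2.imwrite("pics/seat.png",cv2.hconcat([cv2.imread("pics/seat_top.png")[:, :400],cv2.imread("pics/seat_side.png")[:, 50:450]]))
```

```text
0.0854253488915595
16.3417
top [282.9 180.6] 99 [ 0.5176 -0.1006  0.029 ] [ 0.517  -0.1008  0.0284] tilt plane [-3.452  4.971  0.039]
side [280.9 204.9] 66 [ 0.516  -0.0993  0.029 ] [ 0.517  -0.0999  0.0278] tilt plane [-0.012  0.053  0.028]
```

View pics/seat.png

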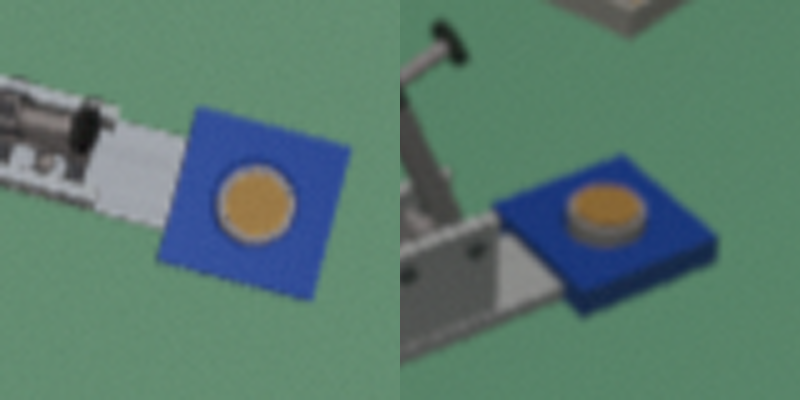

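The watch is seated in the nest, at left-panel (257,204), centred within 1 mm. Its top is at about 28.4 mm where 29 mm is expected, it is level, and its back is proud. Now I push the handle by feel along its arc.

```bash
cat > push.py <<'E'
from h import *
jaws.gripper_close(40)
def tcp(th):
    r=.080+.012*np.clip((th-.7)/.3,0,1); off=.011*np.clip(th/.15,0,1)
    y=.0385+r*np.cos(th)-.011*np.sin(th)-off; z=.056+r*np.sin(th)+.011*np.cos(th)
    return cl(0,y,z-TIP)
s=tcp(1.12)
arm.movel(cl(0,-.20,.26),feed=.3); arm.movel([s[0],s[1],.26],feed=.3); arm.movel([s[0],s[1],s[2]+.01],feed=.2)
f0=get_force(); print("start",get_t(),f0.round(1),s.round(3))
th=1.12; peak=0; dipped=False
while th>-.22:
    fine=th<.3
    th-=.022 if fine else .07
    hit=arm.movel(tcp(th),feed=.03 if fine else .06,f_stop=12)
    F=get_force()-f0; m=np.linalg.norm(F)
    print(f"{th:.3f} z{get_eef_pos()[2]:.4f} F{F.round(1)} {hit} t{get_t():.2f}")
    if th<.4 and m>7: peak=max(peak,m)
    if hit or m>16: print("STOP"); break
E
python3 push.py
```

```text
start 19.55 [ 0.  -0.4 -0. ] [0.555 0.048 0.137]
1.050 z0.1345 F[ 0.  -0.1  0.2] False t19.93
0.980 z0.1313 F[-0.2  0.1  0.4] False t20.18
0.910 z0.1254 F[-1.3 -0.8  0.7] False t20.44
0.840 z0.1203 F[ 0.  -0.   0.5] True t20.65
STOP
```

```bash
cat > push2.py <<'E'
import sys
src=open("push.py").read().split("s=tcp")[0].replace("jaws.gripper_close(40)\n",""); exec(src)
th=float(sys.argv[1]); f0=np.array([0,-.4,0])
while th>-.22:
    fine=th<.3
    th-=.022 if fine else .05
    hit=arm.movel(tcp(th),feed=.03 if fine else .045,f_stop=14)
    F=get_force()-f0; m=np.linalg.norm(F)
    print(f"{th:.3f} z{get_eef_pos()[2]:.4f} F{F.round(1)} {hit} t{get_t():.2f}")
    if m>15 or (hit and th<.3): print("STOP"); break
    if hit: th+=.05; 
    if get_t()>36: break
E
python3 push2.py .85
```

```text
0.800 z0.1169 F[-0.2  0.5 -0.1] False t20.90
0.750 z0.1129 F[0.1 1.1 0.4] False t21.15
0.700 z0.1095 F[-0.6  0.6 -0.8] False t21.40
0.650 z0.1061 F[-0.2 -0.2 -0.6] False t21.65
0.600 z0.1035 F[-0.2 -0.3  2.8] False t21.90
0.550 z0.1003 F[-0.9  0.3  1.1] False t22.15
0.500 z0.0971 F[-0.4  0.4  0.6] False t22.40
0.450 z0.0940 F[-0.5  0.2  0.9] False t22.65
0.400 z0.0903 F[ 1.3  0.7 -0.5] False t22.90
0.350 z0.0867 F[ 0.  -0.6  1.2] False t23.15
0.300 z0.0831 F[ 0.3 -0.4  0.3] False t23.40
0.278 z0.0816 F[ 0.  -0.5  2.7] False t23.65
0.256 z0.0802 F[-1.1  0.4  2.9] False t23.90
0.234 z0.0784 F[0.6 0.3 1.6] False t24.15
0.212 z0.0768 F[-0.9  0.3  2.7] False t24.40
0.190 z0.0753 F[-2.   0.4  5.4] False t24.65
0.168 z0.0737 F[-0.6  0.9  7.3] False t24.90
0.146 z0.0720 F[-0.9 -0.8  7.5] False t25.15
0.124 z0.0701 F[-0.9 -3.5  6.7] False t25.40
0.102 z0.0683 F[-0.7 -3.7  3.8] False t25.65
0.080 z0.0666 F[ 0.1 -2.2  3. ] False t25.90
0.058 z0.0649 F[-0.3  0.1  1.9] False t26.15
0.036 z0.0630 F[ 0.2 -0.5  0.2] False t26.40
0.014 z0.0613 F[ 0.   0.6 -0. ] False t26.65
-0.008 z0.0598 F[-0.5 -0.8  3.2] False t26.90
-0.030 z0.0587 F[-2.7 -2.7 15.8] False t27.15
STOP
```

The force peaked near 7.5 N, fell to zero past dead centre, then rose sharply at the stop, so the handle should be locked. I'll back off and check.

Run:
```python
from h import *
e=get_eef_pos(); arm.movel([e[0],e[1],.10],feed=.15)
l=cl(0,.2025,.10); arm.movel(l,feed=.2); print(get_force().round(2),get_t())
d=cam("side"); cv2.imwrite("pics/lock.png",cv2.resize(d["pixels"][150:265,150:320,::-1],None,fx=4,fy=4,interpolation=cv2.INTER_CUBIC))
```

```text
[-0.43 -0.9  -0.58] 28.15
```

View pics/lock.png

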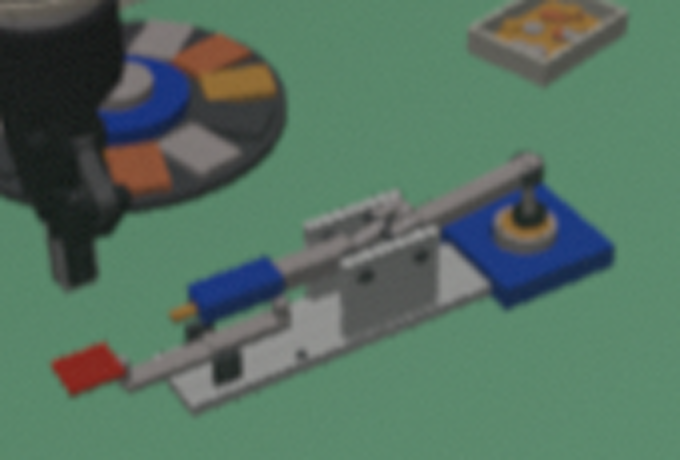

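The clamp is locked: the handle is level at crop (235,285), the pad is pressing the watch at (527,220), and the robot is off it. Next is the release lever at (90,365).

Run:
```python
from h import *
l=cl(0,.2025,0)
arm.movel([l[0],l[1],.048],feed=.15); f0=get_force()
z=.044; mx=0
while z>.010:
    hit=arm.movel([l[0],l[1],z],feed=.03,f_stop=14); F=get_force()-f0
    print(f"z{get_eef_pos()[2]:.4f} F{F.round(1)} {hit} {get_t():.2f}")
    if np.linalg.norm(F)>22: break
    z-=.002
    if hit and F[2]<5: arm.sleep(.3); print("after",(get_force()-f0).round(1)); 
d=cam("side"); cv2.imwrite("pics/rel.png",cv2.resize(d["pixels"][150:265,150:320,::-1],None,fx=4,fy=4,interpolation=cv2.INTER_CUBIC))
C=cloud(d); q=C[(d["range_z"]>0)]; r=(q[:,:2]-O); y=r@CY; x=r@CX
print("max z near jaw",q[(abs(x)<.03)&(y>-.02)&(y<.11)][:,2].max())
```

```text
z0.0445 F[ 0.  -0.5 -1.5] False 28.98
z0.0420 F[-1.1 -0.2 -1.1] False 29.23
z0.0398 F[-0.8 -0.4 -1.8] False 29.48
z0.0379 F[-0.6 -1.2 -0.8] False 29.73
z0.0359 F[-0.1 -0.4 -0.4] False 29.98
z0.0339 F[-1.1  0.3 -0.3] False 30.23
z0.0319 F[-0.7 -1.  -0.5] False 30.48
z0.0299 F[ 0.1  0.8 -1. ] False 30.73
z0.0279 F[-0.2 -0.4  0.4] False 30.98
z0.0259 F[0.6 1.2 0.1] False 31.23
z0.0239 F[-0.5  1.3  0.4] False 31.48
z0.0219 F[0.  0.3 0.4] False 31.73
z0.0199 F[-0.1  1.4  0.5] False 31.98
z0.0179 F[-0.3  1.2  1.4] False 32.23
z0.0159 F[-0.8  2.2  0.5] False 32.48
z0.0139 F[-0.6  1.4  1.4] False 32.73
z0.0119 F[0.7 1.4 0.5] False 32.98
max z near jaw 0.16467129274356396
```

View pics/rel.png

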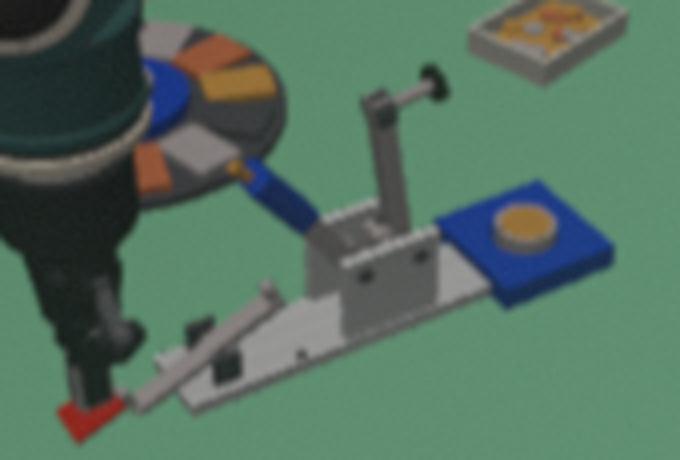

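The clamp has sprung open: pad up at crop (432,82), handle raised, lever held down, watch still in the nest at (525,227). I'll lift off, verify and hand in.

Run:
```python
from h import *
l=cl(0,.2025,0)
arm.movel([l[0],l[1],.10],feed=.1); arm.movel([l[0],l[1],.2],feed=.2); arm.sleep(.3)
for n in("top","side"):
    d=cam(n); C=cloud(d); hsv=cv2.cvtColor(d["pixels"],cv2.COLOR_RGB2HSV); H,S=hsv[...,0].astype(int),hsv[...,1]
    for nm,m,z in(("brass",(H>10)&(H<25)&(S>110),.0265),("red",((H<8)|(H>172))&(S>140),.045)):
        k,L,s,c=cv2.connectedComponentsWithStats(m.astype(np.uint8))
        for i in range(1,k):
            q=ray(d,*c[i],z)
            if s[i,4]>20 and min(np.linalg.norm(q[:2]-N),np.linalg.norm(q[:2]-l[:2]))<.05: print(n,nm,s[i,4],q.round(4),np.median(C[L==i],0).round(4))
    for t in("tweezers","parts_box","holder"):
        for m in models.masks_of(n,t)[:1]:
            print(n,t,np.round(m["rect"]))
print(get_force().round(1),get_t())
```

```text
top brass 98 [ 0.5178 -0.1008  0.0265] [ 0.5169 -0.1008  0.0262]
top tweezers [183. 146. 302. 194.]
top parts_box [344. 104. 386. 140.]
side brass 61 [ 0.5172 -0.1014  0.0265] [ 0.5174 -0.102   0.0258]
side red 126 [0.588 0.189 0.045] [0.5889 0.1891 0.0442]
side tweezers [124. 312. 171. 350.]
side parts_box [270. 149. 311. 174.]
side holder [272. 201. 290. 216.]
[-0.5 -0.3 -0.6] 35.4167
```

```bash
python3 -c "
from h import *
print(arm.finish_job(),get_t())"
```

```text
the job is handed in; nothing more can be done
the job is handed in; nothing more can be done
```

I handed the job in at about 35 s of the 54 s allowed: the watch was seated, the clamp locked by feel and was then released by the red lever, and the watch is still in the nest with its back pressed home (top down about 2.2 mm by camera); no verdict was shown.

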